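# Zero the hand grinder and set the grind

## Task

The hand coffee grinder's crank is off so that its grind can be set: screw the knurled steel nut on top of the grinder down (clockwise seen from above) until it bottoms out on the neck, then back it off a quarter turn. Finish while still gripping the nut at that setting, so that it cannot creep while I fit the crank, and leave the jam jar, the drinking glass, the crank and the lemons where they are.

Things in the scene. Friction and masses are not known exactly. Their poses are not given: they have to be found in the camera images.
- grinder: slim upright hand coffee grinder, fixed to the worktop by a black rubber foot (92 mm wide, 12 high), cannot turn; body 56 mm across up to 83 mm high (steel, dark wood sleeve), then a steel neck 22 mm across from 83 to 102 mm, whose top is the nut's stop, then a threaded spindle 11 mm across through the nut, ending 137 mm above the worktop. Origin: centre of the foot's underside, on the axis
- nut: round knurled steel nut on the spindle, 34 mm across, 16 mm high, a small raised rib on its top shows how far it is turned. Already started on the thread; cannot come off. Origin: centre of its underside, 102 mm above the worktop when bottomed out; 6 mm lower per turn clockwise. This frame rises and sinks with the nut but does not turn with it
- nut_grip (a point): the middle of the nut, on its axis, 8 mm above its underside: where to grip it (34 mm wide, any yaw)
- nut_turn (a joint): how far the nut is unscrewed, rad: 0 = bottomed out on the neck, growing counter-clockwise seen from above (clockwise screws it down); starts 2.4 to 4.0. The thread drags with about 0.05 N m and the nut stays where it is left; at 0 it stops hard, and fingers that go on turning slip on it
- jar: closed jam jar with a yellow lid, 71 mm wide, 110 mm high, a bystander; origin at the centre of its underside
- crank: the grinder's crank lying loose on the worktop, a flat steel arm 120 mm long with a dark wooden knob, up to 43 mm high, a bystander behind the work; origin under the middle of the arm, x along the arm to the knob
- tumbler: empty drinking glass, 80 mm wide, 91 mm high, a bystander; origin at the centre of its underside
- lemon: the left one of two lemons behind the work, 72 mm long, 56 mm high, a bystander; origin under its middle (the right one cannot move)

How it is judged (in metres and radians):
On the way:
1. the nut is screwed down until it bottoms out on the neck (value of joint nut_turn below 0.07 rad), for 0.2 s.
At the end, for the whole second after the job is handed in: After bottoming out (within 0.07 rad of the stop), the nut stands still a quarter turn off the stop (1.57 rad, give or take 0.30) and the fingers still grip it about its middle (more than 3 N, the tool within 15 mm of its axis) (value of joint nut_turn between 1.27 and 1.87 rad and velocity of joint nut_turn between -0.1 and 0.1 rad/s and contact force between the fingers and nut above 3 N and horizontal distance between the grasp point and nut_grip below 0.015 m); the arm keeps its last pose, push and grip.
It fails at once if another thing is pushed more than 30 mm from where it stood (distance of any of jar, crank, tumbler, lemon from where it was at the start of the episode above 0.03 m).
It also fails if it takes over 58 s, if anything falls off the work surface, if the arm or the gripper's body presses on something with over 40 N, if the wrist force passes 120 N, or if a joint passes its speed limit or range.

## Robot

A 7-joint arm with a two-finger parallel gripper is mounted at the origin on a cart in front of the work surface, level with it; the furniture and walls round the work are solid. World frame = base frame: x ahead of the robot, y to its left, z up, the work surface at z = 0. Lengths are in mm, angles in rad, forces in N, time in s.
With the tool pointing down it reaches from about 400 to 875 mm from the base axis. Payload 4.4 kg.
Tool frame: the origin (TCP) lies midway between the tips of the shut fingers; the grasp point (between the pads) lies 19 mm behind it (ctrl.grip_point_offset is the distance from the TCP to the grasp point, in mm); z points along the fingers, y is the line along which they close (so a half turn about z gives the same grasp; the last joint's range is limited). The gripper opens to 85 mm and grips with 20 to 120 N. Pads are 22 mm wide; open, the fingers measure 114 mm over their backs; the gripper's body (76 mm by 85 mm) begins 54 mm behind the grasp point. The pads swing forward as they close: fully open they stand 13 mm farther back than shut.
Start: joints at [1.174, 0.628, 0.038, 1.517, -0.027, 0.996, -0.02], TCP at [211.148, -614.764, 231.313] pointing down, gripper open.
Joint ranges: [-3.06, 3.06], [-0.37, 2.12], [-1.25, 1.32], [0.18, 2.47], [-1.1, 4.24], [0.23, 1.98], [-2.94, 2.94]. Speed limits (rad/s): [2.57, 2.57, 3.14, 3.14, 3.14, 3.14, 3.14].

## Interface

Orientations are given as [roll, pitch, yaw] about the fixed x, y, z axes, in that order (R = Rz(yaw) Ry(pitch) Rx(roll)).
In Python, from cell import ctrl, imaging, workorder gives the robot as it stands (ctrl), with the cameras (imaging) and the job (workorder).
- The arm moves only by the shell command python3 nudge.py 'ROWS'. ROWS is a JSON object whose key "moves" holds a list of rows, 1 to 12 of them, each of 7 numbers: dx, dy, dz in shares of the most that a row can go, 1 being 50 mm, then a rotation vector rx, ry, rz in rad, then the finger opening in mm; each row shifts and turns the commanded pose from where the row before left it, along the tool's axes as they then stand; what a row does not reach is not made up. A row lasts 1/10 s, in which the tool goes at most 50 mm and 0.15 rad, less where a joint would pass 70% of its speed; a pose out of reach is approached as far as the arm can. The fingers move at their own pace and stop on an object; the grip force is fixed at half the most. Time passes only in rows, so rows that do not move let the fingers close. It prints the time, the measured TCP pose, the force, the opening and the grip force at its end. Input that does not fit is refused with a message, and nothing moves.
- ctrl.read_state(): the state, without advancing time (a new reading comes with each control period).
- imaging.get_image(name): name is "scene" or "top" or "wrist"; returns the picture (384x512x3 uint8, blue, green, red); there is no depth.
- imaging.calibration(name): a dict with "fx", "fy", "cx", "cy" (pixels), "rvec" (rotation vector, rad) and "tvec" (3), from world to camera coordinates, as OpenCV has them; the wrist camera has in their place "hand_eye" (4x4, takes a point from camera to tool coordinates, whose origin is the TCP and whose axes are the flange's). Camera axes: x right, y down, z forward; pixel columns grow to the right and rows downward; lengths in mm; the calibration is good to about 2 mm. A picture is of the moment at which its call begins: read the wrist's pose just before it. calibration takes no time and is no camera call.
- workorder.finish_job(): hands the job in; it is judged then, once.
The state is a dict: "clock": time; "qpos": joint angles; "qd": joint speeds; "tau": joint torques, N m; "eef_pos": TCP position; "tool_rot": TCP orientation; "force": force on the tool from outside, world axes, zero at the start; "torque": the same for the moment, N m; "width": finger opening in mm; "gripper_force": force on a finger pad.
Only numpy, scipy, OpenCV 4.12 (cv2) and the standard library are available. Lean on these libraries where they do the work, as an engineer would, in place of code of your own. Each camera call takes 0.05 s, during which the arm holds its last target. There are 200 camera calls.

## Working session

There is one attempt and no reset: what is moved stays moved. The work goes in short steps, Python scripts to look and compute and a shell command to move; the robot and the scene stay as the last step left them, time stands still between calls to the robot, and variables do not carry over. Pictures are saved under pics/ and viewed, at most 12 in all, crops included, and the job is handed in when it is done.

```bash
ls; mkdir -p pics
python3 - <<'E'
from cell import ctrl, imaging, workorder
import cv2
for n in ("scene","top"):
    cv2.imwrite(f"pics/{n}0.png",imaging.get_image(n)); print(n,imaging.calibration(n))
print(ctrl.read_state(), ctrl.grip_point_offset, imaging.calibration("wrist"))
E
```

```text
cell.py
nudge.py
pics
scene {'fx': 432.3983519635004, 'fy': 432.3983519635004, 'cx': 257.21081944097585, 'cy': 197.62716107032944, 'rvec': array([ 0.64732349, -2.57894567,  1.28218405]), 'tvec': array([439.01063   , 240.62147311, 910.45667327])}
top {'fx': 384.71391051250475, 'fy': 384.71391051250475, 'cx': 257.57149307417916, 'cy': 194.55428995070682, 'rvec': array([ 2.20116838, -2.14511561,  0.10526654]), 'tvec': array([-24.96602306, 493.4382525 , 999.52868105])}
{'clock': 0.1, 'qpos': array([ 1.17416915,  0.62925593,  0.03844066,  1.51829574, -0.02699069,
        0.99628711, -0.02001893]), 'qd': array([ 0.0011784 , -0.00222153,  0.00302828, -0.00185225,  0.00037419,
        0.00023798, -0.00121015]), 'tau': array([ 3.00515523e-03, -5.64536047e+01,  1.23052619e+00, -1.93972600e+01,
        1.13150803e-02,  5.41997695e-03,  1.65688937e-05]), 'eef_pos': array([ 210.97884424, -614.20287024,  230.47060836]), 'tool_rot': array([-3.13986454e+00,  2.35634072e-05,  3.30816025e-01]), 'force': array([-0.42073828,  1.26568879,  0.05449165]), 'torque': array([-0.03246304,  0.01432155, -0.01806652]), 'gripper_force': 0.0, 'width': 85.2688733870435} 18.700000000000003 {'fx': 317.8514238855115, 'fy': 317.8514238855115, 'cx': 254.47967131537143, 'cy': 188.51067628450815, 'hand_eye': array([[ 4.19185574e-04, -9.62097352e-01, -2.72705904e-01,
         6.88723778e+01],
       [ 9.99999551e-01,  6.34921544e-04, -7.02848553e-04,
         1.66157284e-01],
       [ 8.49355585e-04, -2.72705487e-01,  9.62097186e-01,
        -1.43437100e+02],
       [ 0.00000000e+00,  0.00000000e+00,  0.00000000e+00,
         1.00000000e+00]])}
```

View pics/scene0.png

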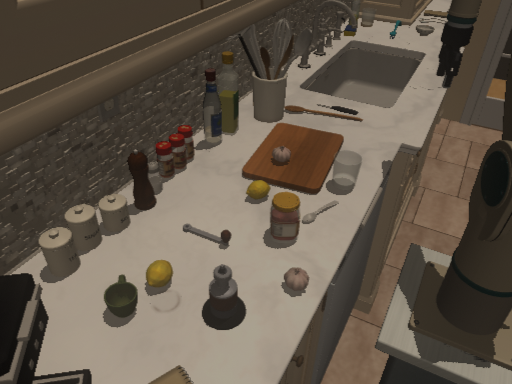

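View pics/top0.png

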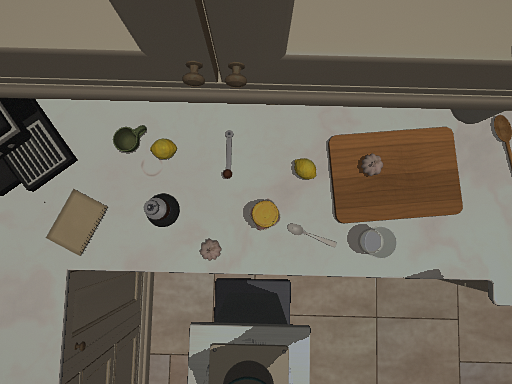

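The scene view shows the grinder with its nut near (223,272). In the top view the nut is near (153,208). The jar is at (265,213), the crank at (228,155) and the glass at (372,240). I'll zoom in on the nut.

Run:
```python
import cv2,numpy as np
a=cv2.imread("pics/scene0.png")[255:330,185:260];b=cv2.imread("pics/top0.png")[180:240,125:200]
a=cv2.resize(a,(400,400),interpolation=0);b=cv2.resize(b,(400,320),interpolation=0)
b=cv2.copyMakeBorder(b,0,80,0,0,0)
cv2.imwrite("pics/crop0.png",np.clip(np.hstack([a,b])*1.6,0,255).astype('uint8'))
```

```text
(no output)
```

View pics/crop0.png

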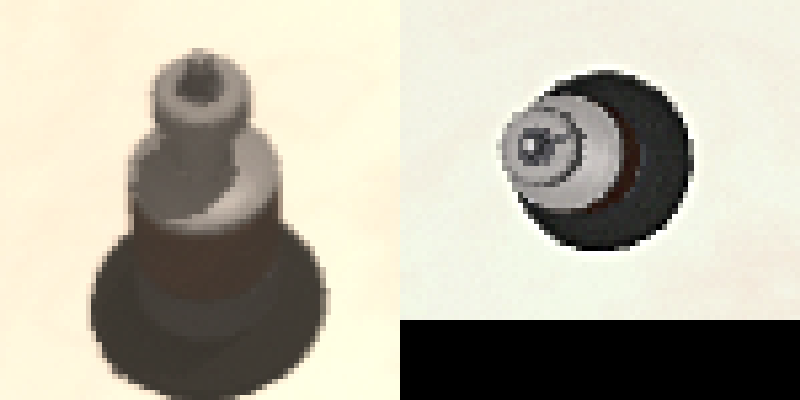

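The crop shows the nut's top face centred near scene (223.1,270.9) and top (151.4,207.4), and the foot disc near top (163.1,210). Next I triangulate these.

```bash
cat > h.py <<'E'
from cell import ctrl, imaging, workorder
import cv2,numpy as np
from scipy.spatial.transform import Rotation as R
def ray(n,uv,st=None):
    c=imaging.calibration(n);K=np.array([[c['fx'],0,c['cx']],[0,c['fy'],c['cy']],[0,0,1]])
    d=np.linalg.solve(K,[uv[0],uv[1],1])
    if n=="wrist":
        T=np.eye(4);T[:3,:3]=R.from_euler('xyz',st['tool_rot']).as_matrix();T[:3,3]=st['eef_pos'];T=T@c['hand_eye']
        o,d=T[:3,3],T[:3,:3]@d
    else:
        M=R.from_rotvec(c['rvec']).as_matrix();o,d=-M.T@c['tvec'],M.T@d
    return o,d/np.linalg.norm(d)
def tri(rs):
    A=sum(np.eye(3)-np.outer(d,d) for o,d in rs);b=sum((np.eye(3)-np.outer(d,d))@o for o,d in rs)
    p=np.linalg.solve(A,b);return p.round(1),[round(np.linalg.norm(np.cross(p-o,d)),1) for o,d in rs]
def plane(r,z): o,d=r;return (o+d*(z-o[2])/d[2]).round(1)
E
python3 - <<'E'
from h import *
print("nut top",tri([ray("scene",(223.1,270.9)),ray("top",(151.4,207.4))]))
print("foot z12",plane(ray("top",(163.1,210)),12), plane(ray("scene",(185+208/5.33,255+308/5.33)),12))
print("jar top",plane(ray("top",(265,213)),110),"glass",plane(ray("top",(371,240)),91),"crank",plane(ray("top",(228,150)),5),plane(ray("top",(227,174)),43),"lemons",plane(ray("top",(163,149)),28),plane(ray("top",(305,169)),28))
s=ctrl.read_state();print(R.from_euler('xyz',s['tool_rot']).as_matrix().round(3))
E
```

```text
nut top (array([446.7, 241. , 121.1]), [np.float64(0.5), np.float64(0.5)])
foot z12 [446.9 239.5  12. ] [440.  252.6  12. ]
jar top [441.2 -31.3 110. ] glass [ 382.5 -293.7   91. ] crank [616.1  71.8   5. ] [544.1  69.3  43. ] lemons [609.4 243.9  28. ] [ 565.2 -136.9   28. ]
[[ 0.946  0.325 -0.001]
 [ 0.325 -0.946  0.002]
 [-0.    -0.002 -1.   ]]
```

The nut top measures z≈121, meaning about 3.1 mm above bottomed out, or roughly 3.2 rad. That agrees with the given range. The axis is at about (446.8, 240.5). I'll approach high, over everything.

Units first: shifts go in shares of 50 mm. So 39 mm is 0.78, -24 mm is -0.48.

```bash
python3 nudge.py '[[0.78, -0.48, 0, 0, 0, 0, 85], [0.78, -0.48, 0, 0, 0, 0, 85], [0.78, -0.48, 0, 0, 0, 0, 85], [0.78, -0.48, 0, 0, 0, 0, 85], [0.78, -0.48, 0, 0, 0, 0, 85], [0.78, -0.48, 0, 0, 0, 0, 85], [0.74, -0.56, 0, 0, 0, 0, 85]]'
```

```text
refused: ROWS must be an object with the rows under "moves". Nothing was moved.
```

I used the wrong layout. The manual says an object with the rows under "moves"; once more.

```bash
python3 nudge.py '{"moves": [[0.78, -0.48, 0, 0, 0, 0, 85], [0.78, -0.48, 0, 0, 0, 0, 85], [0.78, -0.48, 0, 0, 0, 0, 85], [0.78, -0.48, 0, 0, 0, 0, 85], [0.78, -0.48, 0, 0, 0, 0, 85], [0.78, -0.48, 0, 0, 0, 0, 85], [0.74, -0.56, 0, 0, 0, 0, 85]]}'
python3 nudge.py '{"moves": [[0.34, -0.82, 0, 0, 0, 0, 85], [0.34, -0.82, 0, 0, 0, 0, 85], [0.34, -0.82, 0, 0, 0, 0, 85], [0.34, -0.82, 0, 0, 0, 0, 85], [0.34, -0.82, 0, 0, 0, 0, 85], [0.34, -0.82, 0, 0, 0, 0, 85], [0.34, -0.82, 0, 0, 0, 0, 85], [0.34, -0.82, 0, 0, 0, 0, 85], [0.34, -0.82, 0, 0, 0, 0, 85], [0.34, -0.82, 0, 0, 0, 0, 85], [0.34, -0.82, 0, 0, 0, 0, 85], [0, 0, 0, 0, 0, 0, 85]]}'
python3 - <<'E'
from h import *
s=ctrl.read_state();print(s['qpos'].round(2),s['eef_pos'],s['tool_rot'],s['clock'])
cv2.imwrite("pics/w1.png",imaging.get_image("wrist"))
E
```

```text
clock: 0.8
eef_pos: [412.7, -362.6, 231.1]
tool_rot: [3.142, -0.0, 0.331]
force: [1.2, 0.3, 0.4]
width: 84.9
gripper_force: 0.0
clock: 2.0
eef_pos: [441.9, 130.4, 231.3]
tool_rot: [-3.138, -0.002, 0.341]
force: [0.4, -0.2, 0.0]
width: 85.0
gripper_force: 0.0
[-0.3   0.36 -0.06  2.02  0.03  0.75 -1.61] [441.88600845 130.40183097 231.30998872] [-3.13817476e+00 -2.17197082e-03  3.41203681e-01] 2.0
```

View pics/w1.png

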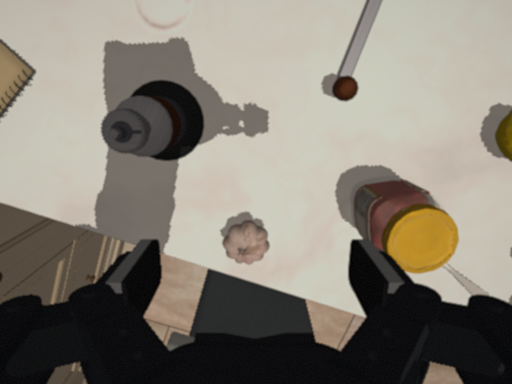

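In the wrist view the nut's top is near (124,132), the jar lid near (420,237) and the crank knob near (345,88). I'll cross-check the nut position against the other views, move to just short of the nut and turn counter-clockwise, to leave j7 room for one full clockwise sweep.

```bash
python3 - <<'E'
from h import *
s=ctrl.read_state();s['tool_rot']=[-3.138,-.002,.341]
r=ray("wrist",(124,132),s);print(plane(r,121),tri([r,ray("scene",(223.1,270.9)),ray("top",(151.4,207.4))]))
E
python3 nudge.py '{"moves": [[0, 0, 0, 0, 0, -0.15, 85], [0, 0, 0, 0, 0, -0.15, 85], [0, 0, 0, 0, 0, -0.15, 85], [0, 0, 0, 0, 0, -0.15, 85], [0, 0, 0, 0, 0, -0.15, 85], [0, 0, 0, 0, 0, -0.15, 85], [0, 0, 0, 0, 0, -0.15, 85], [0, 0, 0, 0, 0, -0.15, 85], [0, 0, 0, 0, 0, -0.15, 85], [0, 0, 0, 0, 0, -0.15, 85], [0, 0, 0, 0, 0, -0.15, 85], [0, 0, 0, 0, 0, -0.15, 85]]}'
python3 nudge.py '{"moves": [[0, 0, 0, 0, 0, -0.15, 85], [0, 0, 0, 0, 0, -0.15, 85], [0, 0, 0, 0, 0, -0.15, 85], [0, 0, 0, 0, 0, -0.15, 85], [0, 0, 0, 0, 0, -0.15, 85], [0, 0, 0, 0, 0, -0.15, 85], [0, 0, 0, 0, 0, -0.15, 85], [0, 0, 0, 0, 0, -0.15, 85], [0, 0, 0, 0, 0, -0.15, 85], [0, 0, 0, 0, 0, -0.15, 85], [0, 0, 0, 0, 0, -0.15, 85], [0, 0, 0, 0, 0, -0.15, 85]]}'
python3 - <<'E'
from h import *
s=ctrl.read_state();print(s['qpos'].round(2),s['eef_pos'],s['tool_rot'],s['clock'])
cv2.imwrite("pics/w2.png",imaging.get_image("wrist"))
M=R.from_euler('xyz',s['tool_rot']).as_matrix()
print(M.T@(np.array([446.7,240.7,231])-s['eef_pos']))
E
```

```text
[448.  238.8 121. ] (array([447.2, 240.3, 119.8]), [np.float64(1.0), np.float64(0.5), np.float64(1.2)])
clock: 3.25
eef_pos: [441.8, 121.4, 231.1]
tool_rot: [-3.14, 0.001, 2.135]
force: [-0.0, -0.3, -0.1]
width: 85.1
gripper_force: 0.0
clock: 4.45
eef_pos: [441.9, 121.3, 230.9]
tool_rot: [-3.141, -0.002, -2.348]
force: [0.0, 0.2, -0.6]
width: 85.0
gripper_force: 0.0
[ 0.38  0.53 -1.03  2.01  0.58  0.93  1.4 ] [441.90067657 121.28463968 230.93462117] [-3.14097001e+00 -1.54649901e-03 -2.34848758e+00] 4.45
[-88.45483632  80.36631371  -0.25221362]
```

In the tool's units: -22 mm is -0.44, 20 mm is 0.4.

```bash
python3 nudge.py '{"moves": [[-0.44, 0.4, 0, 0, 0, 0, 85], [-0.44, 0.4, 0, 0, 0, 0, 85], [-0.44, 0.4, 0, 0, 0, 0, 85], [-0.44, 0.4, 0, 0, 0, 0, 85], [0, 0, 0, 0, 0, 0, 85], [0, 0, 0, 0, 0, 0, 85]]}'
python3 - <<'E'
from h import *
s=ctrl.read_state();print(s['qpos'].round(2),s['eef_pos'],s['tool_rot'],s['clock'])
a=imaging.get_image("wrist")
c=imaging.calibration("wrist");T=np.linalg.inv(c['hand_eye'])
M=R.from_euler('xyz',s['tool_rot']).as_matrix()
for p in ([447,240.6,121],[447,240.6,137]):
    q=T@np.append(M.T@(np.array(p)-s['eef_pos']),1);print(c['fx']*q[0]/q[2]+c['cx'],c['fy']*q[1]/q[2]+c['cy'])
cv2.imwrite("pics/w3.png",a)
E
```

```text
clock: 5.1
eef_pos: [447.1, 241.1, 230.9]
tool_rot: [-3.141, -0.001, -2.354]
force: [-0.6, -0.6, -0.4]
width: 85.1
gripper_force: 0.0
[ 0.09  0.59 -0.98  1.89  0.59  0.98  1.2 ] [447.10232564 241.14678872 230.92496291] [-3.14089422e+00 -1.45667508e-03 -2.35398053e+00] 5.1
253.9686225641349 185.2820809241804
253.93968689666596 190.66348385295342
```

View pics/w3.png

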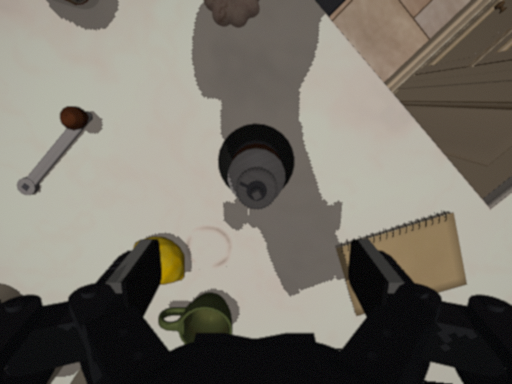

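The nut top is near (257,187), against a prediction of (254,185), so it is about 2 mm off. I'll refine that with a crop.

Run:
```python
import cv2,numpy as np
a=cv2.imread("pics/w3.png")[115:220,205:310]
a=cv2.resize(a,(525,525),interpolation=cv2.INTER_CUBIC)
cv2.imwrite("pics/crop3.png",np.clip(a*2.5,0,255).astype('uint8'))
```

```text
(no output)
```

View pics/crop3.png

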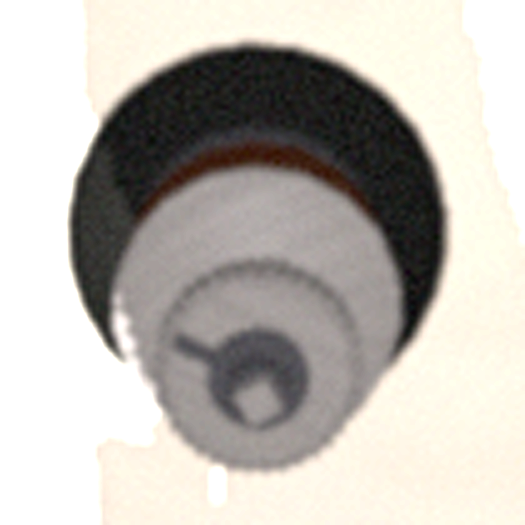

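In the tool's units: 18 mm is 0.36, -1 mm is -0.02.

```bash
python3 nudge.py '{"moves": [[-0.02, 0.02, 0.6, 0, 0, 0, 85], [0, 0, 0.6, 0, 0, 0, 85], [0, 0, 0.6, 0, 0, 0, 85], [0, 0, 0.6, 0, 0, 0, 85], [0, 0, 0.36, 0, 0, 0, 85], [0, 0, 0, 0, 0, 0, 85], [0, 0, 0, 0, 0, 0, 85]]}'
python3 nudge.py '{"moves": [[0, 0, 0, 0, 0, 0, 50], [0, 0, 0, 0, 0, 0, 50], [0, 0, 0, 0, 0, 0, 40], [0, 0, 0, 0, 0, 0, 40], [0, 0, 0, 0, 0, 0, 38], [0, 0, 0, 0, 0, 0, 38]]}'
python3 - <<'E'
from h import *
cv2.imwrite("pics/w4.png",imaging.get_image("wrist"))
E
```

```text
clock: 5.85
eef_pos: [447.5, 242.3, 93.6]
tool_rot: [-3.141, -0.001, -2.354]
force: [-0.3, 0.1, 0.4]
width: 84.9
gripper_force: 0.0
clock: 6.45
eef_pos: [447.2, 243.5, 93.4]
tool_rot: [-3.141, 0.0, -2.352]
force: [0.1, 0.9, -0.1]
width: 38.0
gripper_force: 0.0
```

View pics/w4.png

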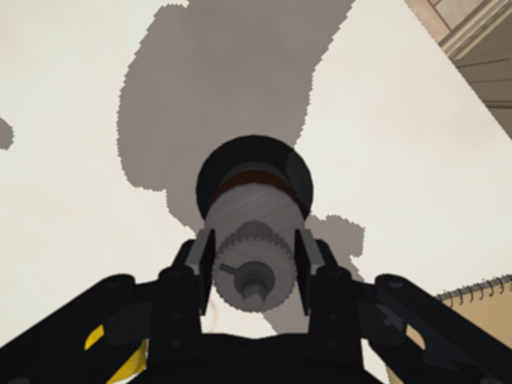

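The fingers stand either side of the nut, which spans columns 214–297 with the pads at 211 and 300, so it is centred. I'll check the offset along the pads from the nut's top face (255,272), then grip.

```bash
python3 - <<'E'
from h import *
s=ctrl.read_state();p=plane(ray("wrist",(255.5,272),s),121)
M=R.from_euler('xyz',s['tool_rot']).as_matrix();print(p,M.T@(p-s['eef_pos']))
E
python3 nudge.py '{"moves": [[0, 0, 0, 0, 0, 0, 0], [0, 0, 0, 0, 0, 0, 0], [0, 0, 0, 0, 0, 0, 0], [0, 0, 0, 0, 0, 0, 0]]}'; python3 -c "
from h import *
s=ctrl.read_state();print(s['qpos'].round(2),s['torque'])"
```

```text
[446.1 243.1 121. ] [  0.99977469   0.51138378 -27.6451703 ]
clock: 6.9
eef_pos: [447.4, 243.3, 93.5]
tool_rot: [-3.141, 0.0, -2.353]
force: [0.2, -1.8, 5.5]
width: 31.7
gripper_force: 59.0
[-0.05  0.77 -0.79  2.01  0.84  0.72  0.99] [-0.35255527 -0.02594719  0.00510671]
```

In the tool's units: 0.12 mm is 0.0024.

```bash
python3 nudge.py '{"moves": [[0, 0, 0.0024, 0, 0, 0.12, 0], [0, 0, 0.0024, 0, 0, 0.12, 0], [0, 0, 0.0024, 0, 0, 0.12, 0], [0, 0, 0.0024, 0, 0, 0.12, 0], [0, 0, 0.0024, 0, 0, 0.12, 0], [0, 0, 0.0024, 0, 0, 0.12, 0], [0, 0, 0.0024, 0, 0, 0.12, 0], [0, 0, 0.0024, 0, 0, 0.12, 0], [0, 0, 0.0024, 0, 0, 0.12, 0], [0, 0, 0.0024, 0, 0, 0.12, 0]]}'; python3 -c "
from h import *
s=ctrl.read_state();print(s['qpos'].round(2),s['torque'])
cv2.imwrite('pics/w5.png',imaging.get_image('wrist'))"
```

```text
clock: 7.9
eef_pos: [447.0, 245.3, 92.4]
tool_rot: [3.139, -0.001, 2.727]
force: [-1.0, 2.3, 3.5]
width: 32.3
gripper_force: 59.0
[-0.24  0.68 -0.47  2.02  0.56  0.56  0.05] [0.46593434 0.32465404 0.08876591]
```

View pics/w5.png

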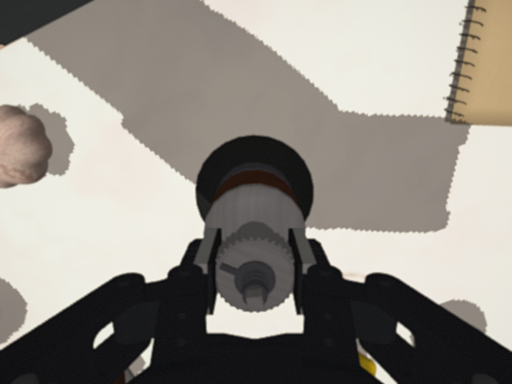

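The rib, near (222,267), keeps its place relative to the fingers, so the nut turns with the tool. I'll continue.

```bash
python3 nudge.py '{"moves": [[0, 0, 0.0024, 0, 0, 0.12, 0], [0, 0, 0.0024, 0, 0, 0.12, 0], [0, 0, 0.0024, 0, 0, 0.12, 0], [0, 0, 0.0024, 0, 0, 0.12, 0], [0, 0, 0.0024, 0, 0, 0.12, 0], [0, 0, 0.0024, 0, 0, 0.12, 0], [0, 0, 0.0024, 0, 0, 0.12, 0], [0, 0, 0.0024, 0, 0, 0.12, 0]]}'; python3 -c "
from h import *
s=ctrl.read_state();print(s['qpos'].round(2),s['torque'])"
python3 nudge.py '{"moves": [[0, 0, 0.002, 0, 0, 0.1, 0], [0, 0, 0.002, 0, 0, 0.1, 0], [0, 0, 0.002, 0, 0, 0.1, 0], [0, 0, 0.002, 0, 0, 0.1, 0], [0, 0, 0, 0, 0, 0, 0]]}'; python3 -c "
from h import *
s=ctrl.read_state();print(s['qpos'].round(2),s['torque'])
cv2.imwrite('pics/w6.png',imaging.get_image('wrist'))"
```

```text
clock: 8.75
eef_pos: [448.3, 246.3, 91.6]
tool_rot: [3.138, -0.004, 1.77]
force: [1.9, 4.2, 0.8]
width: 31.8
gripper_force: 59.2
[-0.41  0.65 -0.21  2.02  0.27  0.49 -0.62] [ 0.86137388 -0.06161793  0.0683029 ]
clock: 9.25
eef_pos: [449.0, 246.3, 91.2]
tool_rot: [3.138, -0.005, 1.373]
force: [3.1, 5.7, 1.5]
width: 32.1
gripper_force: 59.3
[-0.49  0.65 -0.1   2.02  0.14  0.47 -0.89] [ 0.9714954  -0.45453146 -0.05651203]
```

```bash
python3 nudge.py '{"moves": [[0.05, 0.016, 0.002, 0, 0, 0.1, 0], [0, 0, 0.002, 0, 0, 0.1, 0], [0, 0, 0.002, 0, 0, 0.1, 0], [0, 0, 0.002, 0, 0, 0.1, 0], [0, 0, 0, 0, 0, 0, 0]]}'; python3 -c "
from h import *
s=ctrl.read_state();print(s['qpos'].round(2),s['torque'],s['tool_rot'])"
python3 nudge.py '{"moves": [[0, 0, 0.002, 0, 0, 0.1, 0], [0, 0, 0.002, 0, 0, 0.1, 0], [0, 0, 0.002, 0, 0, 0.1, 0], [0, 0, 0, 0, 0, 0, 0]]}'; python3 -c "
from h import *
s=ctrl.read_state();print(s['qpos'].round(2),s['torque'],s['tool_rot'])
cv2.imwrite('pics/w7.png',imaging.get_image('wrist'))"
```

```text
clock: 9.8
eef_pos: [449.6, 246.0, 90.7]
tool_rot: [3.14, -0.002, 0.973]
force: [2.4, 0.1, 4.2]
width: 31.8
gripper_force: 59.7
[-0.56  0.65  0.    2.02 -0.    0.47 -1.15] [ 0.06264056 -0.46580368 -0.03851379] [ 3.14003770e+00 -1.71094721e-03  9.72794768e-01]
clock: 10.2
eef_pos: [450.0, 245.7, 90.4]
tool_rot: [3.14, -0.002, 0.673]
force: [3.7, -0.7, 5.3]
width: 31.9
gripper_force: 59.7
[-0.61  0.65  0.08  2.02 -0.11  0.47 -1.34] [-0.16810944 -0.75902928 -0.04432484] [ 3.14009144e+00 -2.42350897e-03  6.73467647e-01]
```

```bash
for i in 1 2; do python3 nudge.py '{"moves": [[0.01, 0.006, 0.002, 0, 0, 0.1, 0], [0, 0, 0.002, 0, 0, 0.1, 0], [0, 0, 0, 0, 0, 0, 0]]}' | sed -n 2,4p; python3 -c "
from h import *
s=ctrl.read_state();print(s['qpos'].round(2)[6],s['torque'].round(3))"; done
```

```text
eef_pos: [450.2, 245.4, 90.2]
tool_rot: [3.141, -0.002, 0.473]
force: [3.7, -2.4, 6.5]
-1.47 [-0.294 -0.736 -0.032]
eef_pos: [450.3, 245.1, 89.9]
tool_rot: [3.141, -0.001, 0.272]
force: [2.5, -1.5, 7.4]
-1.6 [-0.35  -0.551 -0.019]
```

```bash
python3 nudge.py '{"moves": [[0, 0, 0.001, 0, 0, 0.1, 0], [0, 0, 0.001, 0, 0, 0.1, 0], [0, 0, 0, 0, 0, 0, 0]]}' | sed -n 2,4p
python3 - <<'E'
from h import *
s=ctrl.read_state();print(s['qpos'].round(2)[6],s['torque'].round(3))
a=cv2.imread('pics/w4.png')[220:330,195:315];b=cv2.imread('pics/w7.png')[220:330,195:315];c=imaging.get_image('wrist');cv2.imwrite('pics/w8.png',c);c=c[220:330,195:315]
cv2.imwrite('pics/cmp.png',np.clip(cv2.resize(np.hstack([a,b,c]),(792,240))*2.0,0,255).astype('uint8'))
E
```

```text
eef_pos: [450.1, 244.7, 89.8]
tool_rot: [3.14, -0.0, 0.073]
force: [2.0, -2.7, 8.0]
-1.73 [-0.563 -0.48  -0.045]
```

View pics/cmp.png

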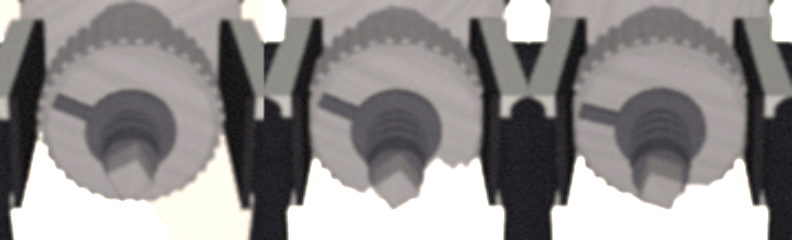

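The rib has turned slightly relative to the fingers in the third crop, about 12° down to 4° in the image. That suggests slipping at the stop, so I'll turn further to confirm.

```bash
python3 nudge.py '{"moves": [[0, 0, 0, 0, 0, 0.1, 0], [0, 0, 0, 0, 0, 0.1, 0], [0, 0, 0, 0, 0, 0.1, 0], [0, 0, 0, 0, 0, 0.1, 0], [0, 0, 0, 0, 0, 0, 0]]}' | sed -n 2,6p
python3 - <<'E'
from h import *
s=ctrl.read_state();print(s['qpos'].round(2),s['torque'].round(3),s['tau'].round(2))
b=cv2.imread('pics/w7.png')[220:330,195:315];a=cv2.imread('pics/w8.png')[220:330,195:315];c=imaging.get_image('wrist');cv2.imwrite('pics/w9.png',c);c=c[220:330,195:315]
cv2.imwrite('pics/cmp2.png',np.clip(cv2.resize(np.hstack([b,a,c]),(792,240))*2.0,0,255).astype('uint8'))
E
```

```text
eef_pos: [448.7, 244.5, 89.5]
tool_rot: [3.139, 0.001, -0.325]
force: [0.8, -2.3, 7.8]
width: 31.9
gripper_force: 59.1
[-0.79  0.68  0.35  2.03 -0.46  0.51 -2.  ] [-0.594 -0.134  0.569] [ -1.08 -44.08   3.64  -9.26  -1.07   0.09  -0.9 ]
```

View pics/cmp2.png

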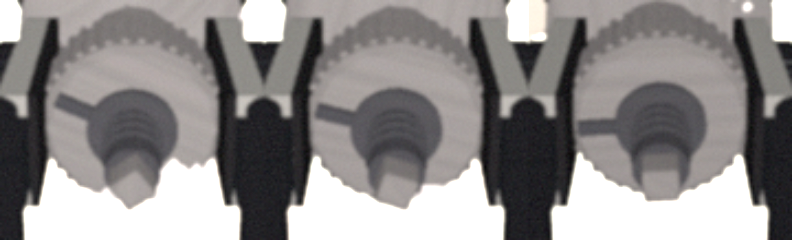

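Torque about z has jumped to 0.57 N m, so the stop is probably reached. I'll turn on and measure the rib angle by ray-casting.

```bash
python3 nudge.py '{"moves": [[0, 0, 0, 0, 0, 0.1, 0], [0, 0, 0, 0, 0, 0.1, 0], [0, 0, 0, 0, 0, 0.1, 0], [0, 0, 0, 0, 0, 0, 0], [0, 0, 0, 0, 0, 0, 0]]}' | sed -n 2,6p
python3 - <<'E'
from h import *
s=ctrl.read_state();print(s['qpos'].round(2),s['torque'].round(3),s['tau'].round(2)[6])
c=imaging.get_image('wrist');cv2.imwrite('pics/w10.png',c)
# rib tip in each picture: darkest pixels in the annulus left of the spindle, cast to nut-top height in the tool frame
C=imaging.calibration("wrist");T=C['hand_eye']
def tool(uv,z):
    d=T[:3,:3]@np.array([(uv[0]-C['cx'])/C['fx'],(uv[1]-C['cy'])/C['fy'],1]);o=T[:3,3];return o+d*(z-o[2])/d[2]
for n in (4,5,6,7,8,9,10):
    g=cv2.cvtColor(cv2.imread(f'pics/w{n}.png'),6)[220:330,195:315]
    z=-28
    Y,X=np.mgrid[220:330,195:315];P=np.array([tool((u,v),z)[:2] for u,v in zip(X.ravel(),Y.ravel())])
    q=P-[-1.0 if n>4 else 0.9,0.3]
    r=np.hypot(*q.T);a=np.arctan2(q[:,1],q[:,0]);m=(r>9.5)&(r<13.5)&(np.abs(a)>0)&(q[:,1]<-5)
    gg=g.ravel()[m].astype(float);k=gg<np.median(gg)-0.25*np.median(gg)
    print(n,k.sum(),np.degrees(np.arctan2(q[m][k,1].mean(),q[m][k,0].mean())).round(1))
E
```

```text
eef_pos: [448.2, 244.8, 89.3]
tool_rot: [3.138, 0.001, -0.62]
force: [0.9, -2.5, 7.6]
width: 32.1
gripper_force: 61.2
[-0.84  0.7   0.43  2.03 -0.55  0.53 -2.2 ] [-0.465 -0.018  1.123] -1.14
4 123 -103.1
5 76 -75.5
6 77 -75.6
7 83 -79.0
8 83 -86.9
9 75 -97.2
10 73 -110.1
```

```bash
python3 nudge.py '{"moves": [[0, 0, 0, 0, 0, 0.1, 0], [0, 0, 0, 0, 0, 0.1, 0], [0, 0, 0, 0, 0, 0.1, 0], [0, 0, 0, 0, 0, 0, 0], [0, 0, 0, 0, 0, 0, 0]]}' | sed -n 2,6p
python3 - <<'E'
from h import *
s=ctrl.read_state();print(s['qpos'].round(2),s['torque'].round(3),s['tau'].round(2)[6],s['clock'])
c=imaging.get_image('wrist');cv2.imwrite('pics/w11.png',c)
C=imaging.calibration("wrist");T=C['hand_eye']
def tool(uv,z):
    d=T[:3,:3]@np.array([(uv[0]-C['cx'])/C['fx'],(uv[1]-C['cy'])/C['fy'],1]);o=T[:3,3];return o+d*(z-o[2])/d[2]
for n in (9,10,11):
    g=cv2.cvtColor(cv2.imread(f'pics/w{n}.png'),6)[220:330,195:315]
    Y,X=np.mgrid[220:330,195:315];P=np.array([tool((u,v),-28)[:2] for u,v in zip(X.ravel(),Y.ravel())])
    q=P-[-1.0,0.3];r=np.hypot(*q.T)
    m=(r>9.5)&(r<13.5)&(q[:,1]<-5)
    gg=g.ravel()[m].astype(float);k=gg<np.median(gg)*.75
    print(n,k.sum(),np.degrees(np.arctan2(q[m][k,1].mean(),q[m][k,0].mean())).round(1),P[m][k].mean(0))
b=cv2.imread('pics/w9.png')[220:330,195:315];a=cv2.imread('pics/w10.png')[220:330,195:315];c=c[220:330,195:315]
cv2.imwrite('pics/cmp3.png',np.clip(cv2.resize(np.hstack([b,a,c]),(792,240))*2.0,0,255).astype('uint8'))
E
```

```text
eef_pos: [449.4, 243.5, 89.3]
tool_rot: [3.139, -0.002, -0.922]
force: [2.3, -4.5, 5.0]
width: 32.1
gripper_force: 64.4
[-0.89  0.72  0.51  2.03 -0.65  0.56 -2.41] [-1.035 -0.432  1.057] -0.99 12.8
9 75 -96.3 [ -2.22779057 -10.79752725]
10 72 -109.4 [ -4.73831972 -10.32079846]
11 75 -135.6 [-9.06892627 -7.61319456]
```

View pics/cmp3.png

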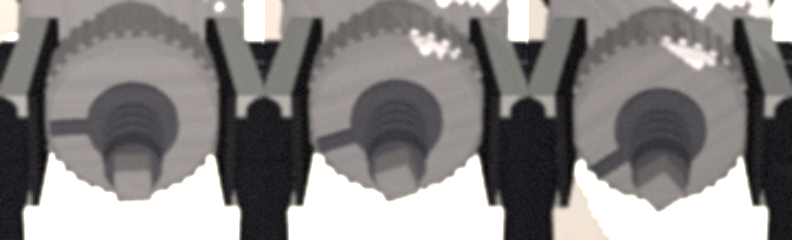

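The rib's world angle has been constant at about 78±5° over the last three pictures while the fingers slipped, and the torque has levelled off near 1.1 N m. The nut is bottomed. Now I'll back off a quarter turn.

In the tool's units: -0.1 mm is -0.002.

```bash
python3 nudge.py '{"moves": [[0, 0, -0.002, 0, 0, -0.1, 0], [0, 0, -0.002, 0, 0, -0.1, 0], [0, 0, -0.002, 0, 0, -0.1, 0], [0, 0, -0.002, 0, 0, -0.1, 0], [0, 0, -0.002, 0, 0, -0.1, 0], [0, 0, -0.002, 0, 0, -0.1, 0], [0, 0, -0.002, 0, 0, -0.1, 0], [0, 0, -0.002, 0, 0, -0.1, 0], [0, 0, -0.002, 0, 0, -0.1, 0], [0, 0, -0.002, 0, 0, -0.1, 0], [0, 0, -0.002, 0, 0, -0.1, 0]]}' | sed -n 2,4p
python3 nudge.py '{"moves": [[0, 0, -0.002, 0, 0, -0.1, 0], [0, 0, -0.002, 0, 0, -0.1, 0], [0, 0, -0.002, 0, 0, -0.1, 0], [0, 0, -0.002, 0, 0, -0.1, 0], [0, 0, -0.002, 0, 0, -0.1, 0], [0, 0, 0, 0, 0, 0, 0], [0, 0, 0, 0, 0, 0, 0]]}'
cat > rib.py <<'E'
from h import *
s=ctrl.read_state();print(s['qpos'].round(2),s['torque'].round(3),s['tau'].round(2)[6],s['clock'])
c=imaging.get_image('wrist');cv2.imwrite('pics/w12.png',c)
C=imaging.calibration("wrist");T=C['hand_eye']
def tool(uv,z):
    d=T[:3,:3]@np.array([(uv[0]-C['cx'])/C['fx'],(uv[1]-C['cy'])/C['fy'],1]);o=T[:3,3];return o+d*(z-o[2])/d[2]
for n in (11,12):
    g=cv2.cvtColor(cv2.imread(f'pics/w{n}.png'),6)[220:330,195:315]
    Y,X=np.mgrid[220:330,195:315];P=np.array([tool((u,v),-28)[:2] for u,v in zip(X.ravel(),Y.ravel())])
    q=P-[-1.0,0.3];r=np.hypot(*q.T)
    m=(r>9.5)&(r<13.5)&(q[:,1]<-5)
    gg=g.ravel()[m].astype(float);k=gg<np.median(gg)*.75
    print(n,k.sum(),np.degrees(np.arctan2(q[m][k,1].mean(),q[m][k,0].mean())).round(1))
print("yaw deg",np.degrees(s['tool_rot'][2]))
b=cv2.imread('pics/w11.png')[220:330,195:315]
cv2.imwrite('pics/cmp4.png',np.clip(cv2.resize(np.hstack([b,c[220:330,195:315]]),(720,330))*2.0,0,255).astype('uint8'))
E
python3 rib.py
```

```text
eef_pos: [450.0, 244.8, 90.5]
tool_rot: [3.141, -0.0, 0.178]
force: [3.1, -1.7, 2.3]
clock: 14.65
eef_pos: [449.7, 245.4, 91.0]
tool_rot: [-3.142, 0.0, 0.671]
force: [2.8, -0.9, 1.2]
width: 31.9
gripper_force: 64.1
[-0.61  0.65  0.09  2.02 -0.11  0.47 -1.34] [-0.143 -0.587  0.048] 0.0 14.65
11 85 -137.4
12 85 -135.4
yaw deg 38.420448020299936
```

View pics/cmp4.png

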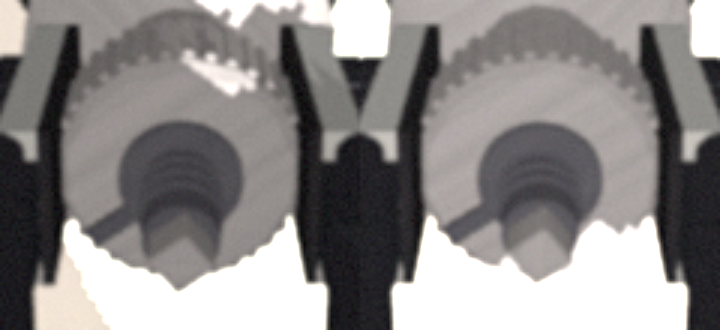

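The rib, at lower left in both crops, stands the same way relative to the fingers before and after. The nut therefore followed the tool's 1.59 rad turn, and the grip reads 64 N. I'm handing the job in.

```bash
python3 -c "
from cell import ctrl, imaging, workorder
print(workorder.finish_job())"
```

```text
the job is handed in; nothing more can be done
None
```

I screwed the nut down until it bottomed out, backed it off about 1.59 rad by the tool's turn (target 1.57), and handed the job in still gripping it with about 64 N; the arm did not touch the jar, glass, crank or lemons, and the judge's verdict was not shown.

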